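# Lift the hot blanching basket off its draining hook and seat it on the spinner's drive

## Robot

A 6-joint arm with a two-finger parallel gripper is mounted at the origin on a cart in front of the work surface, level with it; the furniture and walls round the work are solid. World frame = base frame: x ahead of the robot, y to its left, z up, the work surface at z = 0. Lengths are in m, angles in degrees, forces in N, time in s.
With the tool pointing down it reaches from about 0.375 to 0.9 m from the base axis. Payload 3.1 kg.
Tool frame: the origin (TCP) lies midway between the tips of the shut fingers; the grasp point (between the pads) lies 19 mm behind it; z points along the fingers, y is the line along which they close (so a half turn about z gives the same grasp; the last joint's range is limited). The gripper opens to 87 mm and grips with 3 to 60 N. Pads are 19 mm wide; open, the fingers measure 117 mm over their backs; the gripper's body (75 mm by 190 mm) begins 51 mm behind the grasp point.
Start: joints at [63.169, 30.224, 82.088, -0, 67.689, -10.227], TCP at [0.179, 0.599, 0.223] pointing down, gripper open.
Joint ranges: [-176.69, 176.69], [-43.24, 126.21], [12.49, 139.97], [-82, 262], [0, 151.66], [-163.58, 163.58]. Speed limits (degrees/s): [159.86, 159.86, 180, 180, 180, 180].

## Interface

Orientations are given as a 3x3 rotation matrix whose columns are the frame's x, y, z axes.
In Python, from rig import bot, capture, read_state gives the robot as it stands (bot), with the cameras as plain functions and the readings as plain functions.
- The arm moves only by the tool nudge_tcp, called as name([rows], argument=value, ...), one row to a line, values as JSON. Schema: {"type":"object","properties":{"increments":{"type":"array","items":{"type":"array","prefixItems":[{"type":"array","items":{"type":"number"},"minItems":3,"maxItems":3},{"type":"array","items":{"type":"number"},"minItems":3,"maxItems":3},{"type":"number"}],"minItems":3,"maxItems":3},"minItems":1,"maxItems":20},"only":{"type":"string"},"quiet":{"type":"boolean"},"lines":{"type":"string"}},"required":["increments"],"additionalProperties":false}. increments is a list of rows, 1 to 20 of them, each written [[dx, dy, dz], [rx, ry, rz], opening]: dx, dy, dz in a scale on which 1.0 is 1 m, then a rotation vector rx, ry, rz in fractions of the full range, 1 being 360 degrees, then the opening from 0.0 (shut) to 1.0 (fully open); each row is the pose to reach, as a shift and turn from the pose commanded when the call began, along the tool's axes at that moment; what a row does not reach only later rows make up. A row lasts 1/10 s, in which the tool goes at most 0.05 m and 8.59 degrees, less where a joint would pass 70% of its speed; a pose out of reach is approached as far as the arm can. The fingers move at their own pace and stop on an object; the grip force is fixed at half the most. Time passes only in rows, so rows that do not move let the fingers close. The tool returns the time, the measured TCP pose, the force, the opening and the grip force at its end. only (a regular expression) keeps the lines of the reply that match it, lines (a string "A,B") keeps lines A to B, and quiet returns only ok. Shift and turn numbers lie between -1 and 1, and a call with a number outside is refused. Input that does not fit is refused with a message, and nothing moves.
- read_state(): the state, without advancing time (a new reading comes with each control period).
- capture(name): name is "scene" or "top" or "wrist"; returns a dict with "color" (480x640x3 uint8, red, green, blue), "K" (3x3 intrinsics, pixels), "view" (4x4, takes a point from world to camera coordinates); the wrist camera has in their place "mount" (4x4, takes a point from camera to tool coordinates, whose origin is the TCP and whose axes are the flange's). Camera axes: x right, y up, looking along -z (the intrinsics and any distortion apply to the point x, -y, -z); pixel columns grow to the right and rows downward; lengths in m; the calibration is good to about 2 mm. The wrist camera is an equidistant fisheye: a pixel r from the principal point sees the ray r / f radians off the axis. A picture is of the moment at which its call begins: read the wrist's pose just before it. There is no depth.
- bot.hand_in(): hands the job in; it is judged then, once.
The state is a dict: "time_s": time; "joint_positions": joint angles; "qvel": joint speeds; "tau": joint torques, N m; "position": TCP position; "tcp_rot": TCP orientation; "force": force on the tool from outside, world axes, zero at the start; "moment": the same for the moment, N m; "opening": opening from 0.0 (shut) to 1.0 (fully open); "grasp_force": force on a finger pad.
Only numpy, scipy, OpenCV 4.12 (cv2) and the standard library are available. Lean on these libraries where they do the work, as an engineer would, in place of code of your own. Each camera call takes 0.05 s, during which the arm holds its last target. There are 200 camera calls.

## Task

The blanched sprouts have drained and are to be spun dry. The basket is still hot, so do not touch it with the hand: with the two-pronged lifter take it by its bail up and off the draining hook, lower it gently into the spinner bowl and turn it there by feel until it drops fully home on the drive hub. Then hang the lifter back on its rest; leave the bowl where it stands and disturb nothing else.

Things in the scene. Friction and masses are not known exactly. Their poses are not given: they have to be found in the camera images.
- blanching_basket: Loose round wire basket full of green sprouts, 120 mm across, 58 mm high to the rim, 0.27 to 0.5 kg (varies). Origin: centre of the underside, z up. A fixed wire handle (bail) stands over it along y. Four square black pads under it (7 to 26 mm from the x and y axes) leave a cross of slots 14 mm wide, 12 mm deep, along its x and y. It starts hung by the bail on the stand's hook, free to swing.
- bail_mid (a point): Middle of the bail's straight, level top bar (centre of its 5 mm wire), 122 mm above the basket's origin. The bar runs along the basket's y from -43 to +43 mm, then slopes down to the rim. At the start the basket's y lies within 7 degrees of the stand's y.
- drain_stand: Fixed steel draining stand: round white drip dish 172 mm across, 12 mm high, a post 94 mm behind its middle (+x), 185 mm high, and a hook that reaches from the post towards -x over the dish's middle, where the bail lies in its dip at 167 mm height. Origin: centre of the dish's underside, straight below the bail's place; z up.
- hook_tip (a point): Upturned tip of the stand's hook, 15 mm in front (-x) of the bail's place. The hook is made of two 6 mm wires, 24 mm wide over both (y -12 to +12 mm). The bail must rise 14 mm (20 is safe) to clear the tip, then comes away towards the stand's -x.
- spinner_bowl: Loose round steel bowl, 1.4 kg, inside 128 mm across, rim 141 mm across and 72 mm high. On its floor a white drive hub: a disc with a cross of ribs (50 mm long, 8 mm wide, 10 mm high), which may stand at any angle; the angle is not measured. The hub turns stiffly (0.25 Nm); the resting basket slides on it and only turns it once engaged. Origin: centre of the underside, z up.
- hub_top (a point): On the bowl's axis, 8 mm above its origin: the hub's disc, where the basket's origin comes when fully home, the ribs in its slots (about 5 degrees of play either way; any quarter turn will do). With the pads on top of the ribs the basket stands 10 mm too high: turn it with the lifter, up to a quarter turn and a little more for slack, until it drops.
- lifter: Loose basket lifter, 0.15 kg. Black upright handle, 18 mm (x) by 24 mm (y), from 6 to 56 mm above the origin, on a steel collar 32 mm across and 6 mm high. Origin: centre of the collar's underside, z up. Below it an 8 mm stem goes 12 mm down, bends back to x = -30 mm and ends at z = -60 mm in a crossbar with two prongs. At the start it hangs in its rest, +x roughly along the rest's +x.
- prong_low (a point): Low point between the lifter's two prongs, 74 mm straight below its origin. The prongs (6 mm wire, y = +-25 mm) run level forward from the crossbar (x -30, z -60 mm), dip into a notch 19 mm wide at x = 0, z -74 mm, and end at x +10, z -59 mm. Go in along +x, tips under the bail, one each side of the hook; lift: the bail lies 6 mm above this point. Let go: 25 mm down, 40 mm back, up.
- lifter_rest: Fixed rest of the lifter: wooden foot 110 by 90 mm, a post 50 mm behind (+x) its origin, 98 mm high, and a level fork of two 8 mm wires with an 11 mm gap, open towards -x, tips upturned by 6 mm at x = -27 mm. The lifter's stem hangs between the wires, collar on top. Origin: underside, straight below the seat; z up.
- rest_seat (a point): Where the lifter's origin sits on the fork, 97 mm above the rest's origin. Lift the lifter 8 mm or more (15 is safe) and take it out towards the rest's -x by 55 mm or more before raising it further; hang it back the other way.
- jam_jar: Jam jar, 65 x 65 x 94 mm, loose bystander; origin under its centre.
- espresso_cup: Small white cup, 60 x 87 x 50 mm, loose bystander; origin under its centre.
- oil_bottle: Small glass bottle with a yellow cap, 48 x 48 x 184 mm, loose bystander; origin under its centre.
- tea_box: Red carton, 70 x 128 x 80 mm, loose bystander; origin under its centre.

How it is judged (in metres and radians):
On the way, in this order (a step that is already met when the one before it is completed fails the run):
1. the lifter is off its rest, in the hand (distance between lifter and rest_seat above 0.05 m and contact force between the fingers and lifter above 1 N), for 0.2 s.
2. the basket hangs on the lifter, clear of the draining hook (contact force between lifter and blanching_basket above 1.5 N and contact force between blanching_basket and drain_stand below 0.05 N and distance of blanching_basket from where it was at the start of the episode above 0.04 m), for 0.3 s.
3. the basket stands fully home on the hub in the bowl, the lifter unhooked from it (z of blanching_basket in the frame of spinner_bowl below 0.0115 m and horizontal distance between blanching_basket and spinner_bowl below 0.01 m and angle between blanching_basket's own z axis and vertical below 0.06 rad and contact force between lifter and blanching_basket below 0.05 N), for 0.2 s.
At the end, for the whole second after the job is handed in: The basket stands in the bowl with the hub's ribs in its slots: origin less than 11.5 mm above the bowl's (8 when home) and within 10 mm of its axis, tilted under 0.06 rad, still; the bowl upright; the lifter hangs still in its rest, collar within 12 mm of the seat and tilted under 0.15 rad (z of blanching_basket in the frame of spinner_bowl below 0.0115 m and horizontal distance between blanching_basket and spinner_bowl below 0.01 m and angle between blanching_basket's own z axis and vertical below 0.06 rad and linear speed of blanching_basket below 0.02 m/s and angle between spinner_bowl's own z axis and vertical below 0.05 rad and distance between lifter and rest_seat below 0.012 m and angle between lifter's own z axis and vertical below 0.15 rad and linear speed of lifter below 0.03 m/s); the robot touches nothing.
It fails at once if the hand or arm touches the hot basket (contact force between any of the fingers, the arm and blanching_basket above 0.5 N).
It fails at once if the basket is dropped or flung (faster than 0.9 m/s) (linear speed of blanching_basket above 0.9 m/s).
It fails at once if the basket tips by more than 0.7 rad, so that sprouts would roll out (angle between blanching_basket's own z axis and vertical above 0.7 rad).
It fails at once if the bowl is shoved more than 30 mm (distance of spinner_bowl from where it was at the start of the episode above 0.03 m).
It fails at once if a bystander is shifted more than 30 mm (distance of any of jam_jar, espresso_cup, oil_bottle, tea_box from where it was at the start of the episode above 0.03 m).
It also fails if it takes over 72 s, if anything falls off the work surface, if the arm or the gripper's body presses on something with over 40 N, if the wrist force passes 120 N, or if a joint passes its speed limit or range.

## Working session

There is one attempt and no reset: what is moved stays moved. The work goes in short steps, Python scripts to look and compute and a tool call to move; the robot and the scene stay as the last step left them, time stands still between calls to the robot, and variables do not carry over. Pictures are saved under pics/ and viewed, at most 10 in all, crops included, and the job is handed in when it is done.

```bash
ls; mkdir -p pics; cat > h.py <<'E'
import numpy as np, cv2
from rig import bot, capture, read_state
def shot(n,f):
    s=read_state(); c=capture(n)
    cv2.imwrite('pics/'+f+'.png',c['color'][:,:,::-1])
    np.savez('pics/'+f+'.npz',K=c['K'],V=c.get('view',c.get('mount')),p=s['position'],R=s['tcp_rot'],w=(n=='wrist'))
def ray(f,u,v):
    d=np.load('pics/'+f+'.npz');K=d['K'];V=d['V'];x=(u-K[0,2])/K[0,0];y=(v-K[1,2])/K[1,1]
    if d['w']:
        r=np.hypot(x,y)+1e-12;q=np.array([x/r*np.sin(r),-y/r*np.sin(r),-np.cos(r)])
        o=d['p']+d['R']@V[:3,3];q=d['R']@V[:3,:3]@q
    else:
        q=np.array([x,-y,-1.]);q/=np.linalg.norm(q);o=-V[:3,:3].T@V[:3,3];q=V[:3,:3].T@q
    return o,q
def tri(*obs):
    A=np.zeros((3,3));b=np.zeros(3);L=[ray(*o) for o in obs]
    for o,q in L: P=np.eye(3)-np.outer(q,q);A+=P;b+=P@o
    X=np.linalg.solve(A,b);return X,[round(1000*np.linalg.norm((np.eye(3)-np.outer(q,q))@(X-o)),1) for o,q in L]
def atz(f,u,v,z):
    o,q=ray(f,u,v);return o+q*(z-o[2])/q[2]
def proj(f,X):
    d=np.load('pics/'+f+'.npz');K=d['K'];V=d['V'];X=np.asarray(X,float)
    c=V[:3,:3].T@(d['R'].T@(X-d['p'])-V[:3,3]) if d['w'] else V[:3,:3]@X+V[:3,3]
    x,y,z=c[0],-c[1],-c[2]
    if d['w']: r=np.hypot(x,y);t=np.arctan2(r,z);x,y=x/r*t,y/r*t
    else: x,y=x/z,y/z
    return np.array([K[0,0]*x+K[0,2],K[1,1]*y+K[1,2]])
E
python3 - <<'E'
from h import *
for n in ('scene','top','wrist'):
    shot(n,n+'0'); d=np.load('pics/'+n+'0.npz'); print(n,d['K'].round(1).tolist(),d['V'].round(3).tolist())
print(read_state())
a=cv2.imread('pics/scene0.png');b=cv2.imread('pics/top0.png')
print(cv2.imread('pics/wrist0.png').shape)
E
```

```text
pics
rig.py
scene [[523.8, 0.0, 319.6], [0.0, 523.8, 231.3], [0.0, 0.0, 1.0]] [[-0.825, -0.565, 0.015, 0.466], [0.431, -0.611, 0.664, -0.373], [-0.366, 0.554, 0.748, -1.354], [0.0, 0.0, 0.0, 1.0]]
top [[509.0, 0.0, 331.8], [0.0, 509.0, 245.5], [0.0, 0.0, 1.0]] [[0.112, -0.994, 0.001, -0.098], [0.971, 0.11, 0.211, -0.59], [-0.21, -0.023, 0.977, -1.506], [0.0, 0.0, 0.0, 1.0]]
wrist [[371.6, 0.0, 321.3], [0.0, 371.6, 239.0], [0.0, 0.0, 1.0]] [[-0.001, 0.954, 0.299, 0.082], [1.0, 0.001, 0.0, -0.001], [-0.0, 0.299, -0.954, -0.162], [0.0, 0.0, 0.0, 1.0]]
{'time_s': 0.15, 'joint_positions': array([ 6.31706671e+01,  3.02660303e+01,  8.21394576e+01, -1.50764447e-03,
        6.76892779e+01, -1.02263893e+01]), 'qvel': array([ 0.04279082, -0.19386324, -0.18748938, -0.04682946,  0.03982477,
        0.11100261]), 'tau': array([ 9.49046553e-04, -4.40431273e+01, -1.76843423e+01,  6.33499422e-02,
        5.53298160e-02, -9.27546944e-05]), 'position': array([0.17829851, 0.59844337, 0.22180431]), 'tcp_rot': array([[-9.58310658e-01,  2.85727419e-01, -7.24772198e-04],
       [ 2.85728211e-01,  9.58309542e-01, -1.48691844e-03],
       [ 2.69702747e-04, -1.63201765e-03, -9.99998632e-01]]), 'force': array([0.18182176, 0.2830174 , 0.27146703]), 'moment': array([-0.02900206,  0.03621918,  0.06174914]), 'grasp_force': 0.0, 'opening': 1.0013773791765523}
(480, 640, 3)
```

View pics/scene0.png

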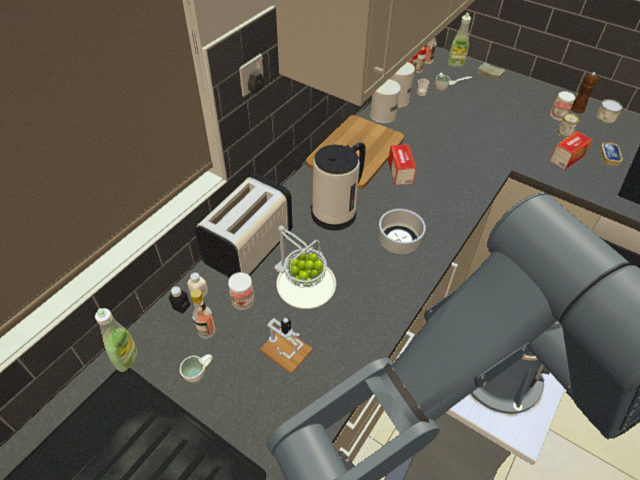

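View pics/top0.png

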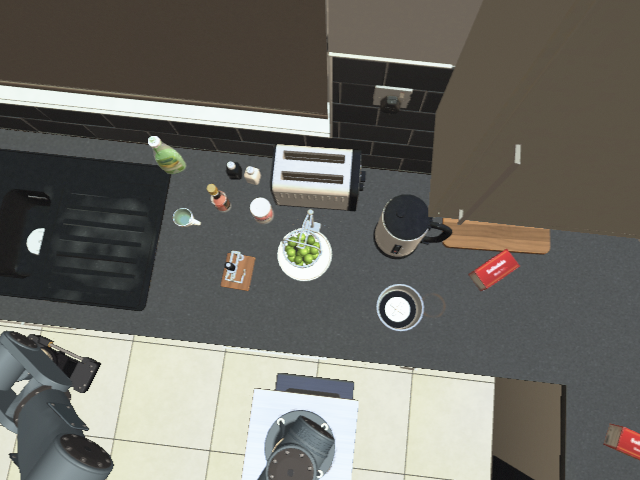

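The scene view shows the lifter on its wooden rest at ~(288,340), the basket on its hook at ~(303,265) and the bowl at ~(402,230). In the top view they are at (238,270), (303,252) and (400,307). Next: rough positions, then the wrist camera.

```bash
python3 - <<'E'
from h import *
print('bowl c rim',atz('top0',400,307,.072),atz('scene0',402,225,.072))
print('dish',atz('top0',304,255,.012),atz('scene0',306,288,.012))
print('foot',atz('top0',238,271,.01),atz('scene0',286,345,.01))
print('handle',tri(('top0',230,266),('scene0',286,325)))
s=np.zeros((600,800,3),np.uint8)
a=cv2.imread('pics/top0.png')[180:340,205:440];b=cv2.imread('pics/scene0.png')[205:375,170:440]
s[:300]=cv2.resize(cv2.imread('pics/top0.png')[200:300,205:338],(400,300),interpolation=cv2.INTER_CUBIC).repeat(1,0)[:, :400] if 0 else 0
s[:,:400]=cv2.resize(cv2.imread('pics/top0.png')[190:310,210:290],(400,600),interpolation=2)
s[:,400:]=cv2.resize(cv2.imread('pics/scene0.png')[300:375,255:305],(400,600),interpolation=2)
E
```

```text
bowl c rim [ 0.431977   -0.25453487  0.072     ] [ 0.43583094 -0.25552376  0.072     ]
dish [0.56816519 0.05470871 0.012     ] [0.5649758  0.06963884 0.012     ]
foot [0.49404171 0.25544043 0.01      ] [0.50230866 0.24959021 0.01      ]
handle (array([0.49020729, 0.25691298, 0.13050685]), [np.float64(1.4), np.float64(1.4)])
```

nudge_tcp([
  [[-0.02,-0.02,-0.05],[0,0,0],1],
  [[-0.05,-0.05,-0.1],[0,0,0],1],
  [[-0.09,-0.07,-0.1],[0,0,0],1],
  [[-0.12,-0.1,-0.1],[0,0,0],1],
  [[-0.155,-0.13,-0.1],[0,0,0],1],
  [[-0.19,-0.155,-0.1],[0,0,0],1],
  [[-0.225,-0.18,-0.1],[0,0,0],1],
  [[-0.26,-0.21,-0.1],[0,0,0],1],
  [[-0.295,-0.24,-0.1],[0,0,0],1],
  [[-0.335,-0.27,-0.1],[0,0,0],1],
  [[-0.374,-0.304,-0.1],[0,0,0],1],
  [[-0.374,-0.304,-0.1],[0,0,0],1],
  [[-0.374,-0.304,-0.1],[0,0,0],1],
  [[-0.374,-0.304,-0.1],[0,0,0],1],
])

```text
time_s: 1.55
position: [0.4492, 0.2014, 0.3223]
tcp_rot: [[-0.958, 0.285, -0.001], [0.285, 0.958, 0.0], [0.001, 0.0, -1.0]]
force: [0.2, -0.6, 0.5]
opening: 1.0
grasp_force: 0.0
```

```bash
python3 -c "
from h import *
shot('wrist','w1');print(read_state()['position'],read_state()['tcp_rot'].round(4))"
```

```text
[0.44904391 0.20177376 0.32239111] [[-9.588e-01  2.842e-01 -9.000e-04]
 [ 2.842e-01  9.588e-01  4.000e-04]
 [ 1.000e-03  1.000e-04 -1.000e+00]]
```

View pics/w1.png

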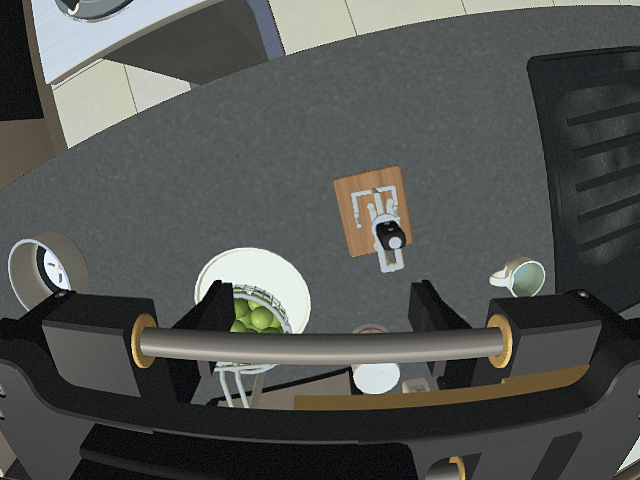

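The wrist view shows the lifter's handle at (390,238), crossbar ~(376,190), foot corners (335,180),(401,166),(412,245),(350,257), and basket half hidden at (250,300). I'll move forward for a second viewpoint.

nudge_tcp([
  [[-0.04,-0.015,0],[0,0,0],1],
  [[-0.08,-0.03,0],[0,0,0],1],
  [[-0.115,-0.045,0],[0,0,0],1],
  [[-0.14,-0.06,0],[0,0,0],1],
  [[-0.14,-0.06,0],[0,0,0],1],
  [[-0.14,-0.06,0],[0,0,0],1],
  [[-0.14,-0.06,0],[0,0,0],1],
])

```text
time_s: 2.3
position: [0.5658, 0.105, 0.3225]
tcp_rot: [[-0.959, 0.283, -0.001], [0.283, 0.959, 0.001], [0.001, 0.0, -1.0]]
force: [0.1, 0.9, -0.0]
opening: 0.998
grasp_force: 0.0
```

```bash
python3 -c "
from h import *
shot('wrist','w2');print(read_state()['position'])
s=np.zeros((600,800,3),np.uint8)
a=cv2.imread('pics/w1.png')[160:285,325:425];b=cv2.imread('pics/w2.png')
s[:500,:400]=cv2.resize(a,None,fx=4,fy=4,interpolation=2)
s[:,400:]=cv2.resize(b[0:300,160:560],(400,300),interpolation=2).repeat(2,0)[:600] if 0 else 0
s[:450,400:]=0
s[:300,400:]=cv2.resize(b[0:330,100:540],(400,300),interpolation=2)
cv2.imwrite('pics/m1.png',s)"
```

```text
[0.56582919 0.10495329 0.32260393]
```

View pics/m1.png

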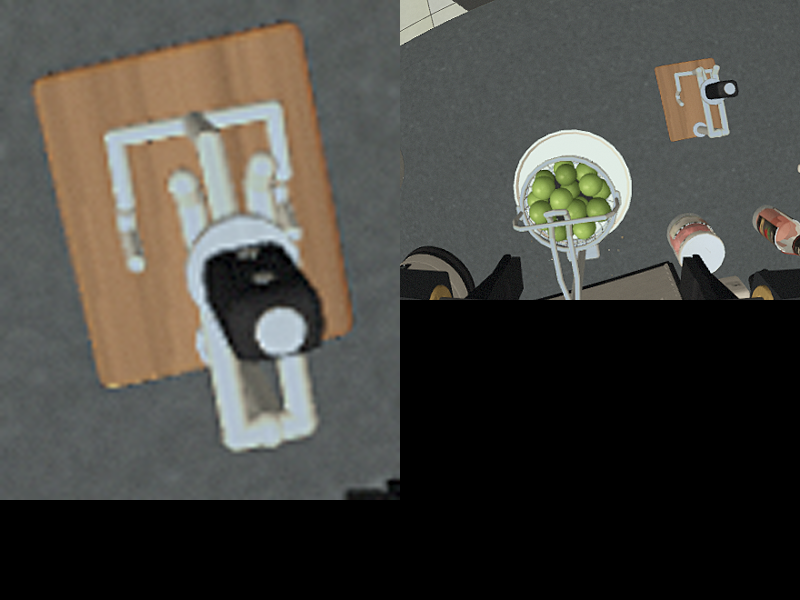

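The m1 picture shows w1's crossbar corners, prongs, fork tips and white handle-top disc clearly, and in w2 the basket, bail bar and hook. Enlarging w2.

```bash
python3 -c "
from h import *
s=np.zeros((600,800,3),np.uint8)
b=cv2.imread('pics/w2.png')
s[:,:450]=cv2.resize(b[135:335,210:360],(450,600),interpolation=2)
s[:400,450:]=cv2.resize(b[60:160,382:469],(348,400),interpolation=2).copy()[:, :350] if 0 else cv2.resize(b[60:160,380:467],(350,400),interpolation=2)
cv2.imwrite('pics/m2.png',s)"
```

```text
(no output)
```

View pics/m2.png

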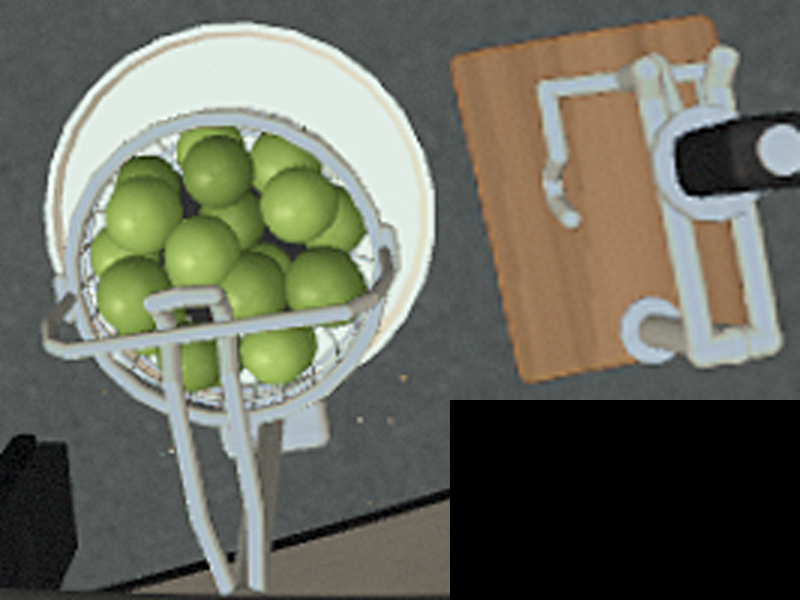

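Enlarged w2 shows the bail bar ends at crop (62,350) and (365,308), the hook tip ~(185,297), and the lifter's collar at (708,163). Triangulating these.

```bash
python3 - <<'E'
from h import *
a=lambda x,y:('w1',325+x/4,160+y/4)
b=lambda x,y:('w2',380+(x-450)/4.023,60+y/4)
L=lambda x,y:('w2',210+x/3,135+y/3)
for n,p,q in [('collar',(243,272),(708,163)),('htop',(281,331),(783,150)),('tipR',(182,182),(648,62)),('tipL',(261,163),(724,55)),('backR',(236,442),(703,355)),('backL',(305,428),(765,343)),('xbarR',(115,133),(547,87))]:
    X,e=tri(a(*p),b(*q));print(n,X.round(4),e)
for n,p,q in [('f1',(36,86),(452,60)),('f2',(298,25),(710,17)),('f3',(106,386),(524,382))]: print(n,tri(a(*p),b(*q))[0].round(4))
print('dish edges',[atz(*L(*p),.012).round(4) for p in [(45,200),(435,200),(240,23)]])
for z in (.16,.167): print('bail',[atz(*L(*p),z).round(4) for p in [(62,350),(365,308),(205,330)]])
print('hook tip',[atz(*L(*p),.175).round(4) for p in [(150,302),(222,295)]])
E
```

```text
collar [0.4935 0.2601 0.1013] [np.float64(0.1), np.float64(0.1)]
htop [0.4933 0.2606 0.1542] [np.float64(0.0), np.float64(0.0)]
tipR [0.464  0.2502 0.1046] [np.float64(0.0), np.float64(0.0)]
tipL [0.466  0.2724 0.101 ] [np.float64(0.2), np.float64(0.2)]
backR [0.5435 0.2471 0.0963] [np.float64(0.1), np.float64(0.1)]
backL [0.5453 0.2668 0.0947] [np.float64(0.9), np.float64(0.9)]
xbarR [0.4604 0.2392 0.0354] [np.float64(0.2), np.float64(0.2)]
f1 [0.4434 0.2192 0.0074]
f2 [0.4476 0.3073 0.0069]
f3 [0.5505 0.2138 0.0045]
dish edges [array([ 0.543 , -0.0219,  0.012 ]), array([0.5926, 0.1422, 0.012 ]), array([0.4956, 0.084 , 0.012 ])]
bail [array([0.5724, 0.0132, 0.16  ]), array([0.5861, 0.1083, 0.16  ]), array([0.579 , 0.0591, 0.16  ])]
bail [array([0.5705, 0.0156, 0.167 ]), array([0.584 , 0.1087, 0.167 ]), array([0.577 , 0.0606, 0.167 ])]
hook tip [array([0.5619, 0.0494, 0.175 ]), array([0.566 , 0.0704, 0.175 ])]
```

nudge_tcp([
  [[-0.04,-0.02,-0.01],[0,0,0],1],
  [[-0.08,-0.04,-0.02],[0,0,0],1],
  [[-0.11,-0.065,-0.02],[0,0,0],1],
  [[-0.115,-0.07,-0.02],[0,0,0],1],
  [[-0.115,-0.07,-0.02],[0,0,0],1],
  [[-0.115,-0.07,-0.02],[0,0,0],1],
  [[-0.115,-0.07,-0.02],[0,0,0],1],
])

```text
time_s: 3.05
position: [0.6562, 0.0052, 0.3427]
tcp_rot: [[-0.959, 0.284, -0.001], [0.284, 0.959, 0.001], [0.001, 0.0, -1.0]]
force: [0.4, 1.4, 0.7]
opening: 1.0
grasp_force: 0.0
```

```bash
python3 -c "
from h import *
shot('wrist','w3');print(read_state()['position'])
for n,p in [('bail',(.577,.0606,.167)),('bowl',(.434,-.255,.072)),('lifter',(.4935,.26,.1))]: print(n,proj('w3',p))
s=np.zeros((600,800,3),np.uint8)
b=cv2.imread('pics/w3.png')
u,v=proj('w3',(.577,.0606,.167)).astype(int)
u0,v0=u-75,max(v-110,0);print(u0,v0)
s[:,:450]=cv2.resize(b[v0:v0+200,u0:u0+150],(450,600),interpolation=2)
u,v=proj('w3',(.434,-.255,.05)).astype(int);u1=max(u-58,0);v1=max(v-58,0);print(u1,v1)
s[:350,450:]=cv2.resize(b[v1:v1+117,u1:u1+117],(350,350),interpolation=2)
cv2.imwrite('pics/m3.png',s)"
```

```text
[0.65639351 0.00499712 0.34283973]
bail [356.1136281  115.55429429]
bowl [84.05430705 99.1477096 ]
lifter [493.02640466  13.16688404]
281 5
34 41
```

View pics/m3.png

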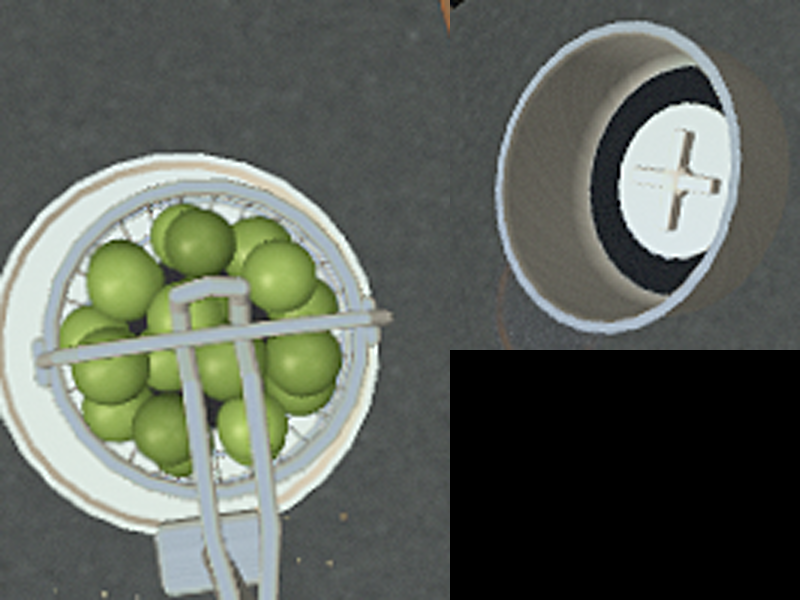

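m3 shows the bail bar crossing the hook wires at crop (183,338) and (243,330), hook tip ~(209,290), and the bowl with its rim and hub cross visible, arms' ends at (686,131),(672,230),(636,168),(718,187).

```bash
python3 - <<'E'
from h import *
from scipy.optimize import least_squares as ls
L=lambda x,y:('w2',210+x/3,135+y/3)
M=lambda x,y:('w3',281+x/3,5+y/3)
B=lambda x,y:('w3',34+(x-450)/2.991,41+y/2.991)
for n,p,q in [('bailL',(170,338),(183,338)),('bailR',(226,329),(243,330)),('barend R',(62,350),(60,357)),('tip',(186,298),(209,290)),('tipl',(150,302),(172,295)),('tipr',(222,295),(247,287)),('kink',(195,518),(211,540))]:
    X,e=tri(L(*p),M(*q));print(n,X.round(4),e)
def circ(P,r=None):
    P=np.array(P)[:,:2];m=P.mean(0)
    f=ls(lambda t:np.hypot(*(P-t[:2]).T)-t[2],[*m,.08]);return f.x.round(4),np.abs(f.fun).max().round(4)
print('dish w3',circ([atz(*M(*p),.012) for p in [(185,153),(378,335),(120,520),(40,460),(320,220),(0,300),(60,200)]]))
print('dish w2',circ([atz(*L(*p),.012) for p in [(45,200),(435,200),(240,23),(100,75),(375,80),(400,320)]]))
for z in (.068,.072): print('bowl',z,circ([atz(*B(*p),z) for p in [(497,190),(620,22),(738,150),(608,332),(530,80),(530,290),(700,58),(690,275)]]))
pl=[atz(*M(*p),.004) for p in [(157,530),(163,594),(287,516)]];print('plate',[p.round(4) for p in pl])
print('wires',[atz(*M(*p),.162).round(4) for p in [(183,338),(203,500),(243,330),(264,500)]])
c=[atz(*B(*p),.018) for p in [(686,131),(672,230),(636,168),(718,187)]];print('hub',[p.round(4) for p in c],np.degrees(np.arctan2(*(c[0]-c[1])[1::-1])),np.degrees(np.arctan2(*(c[3]-c[2])[1::-1])))
a=lambda x,y:('w1',325+x/4,160+y/4)
c=[atz(*a(*p),.037) for p in [(115,133),(275,110)]];print('xbar',(c[1]-c[0]).round(4))
s=read_state();print(s['force'],s['moment'])
E
```

```text
bailL [0.5761 0.0485 0.1657] [np.float64(0.9), np.float64(0.9)]
bailR [0.5783 0.0663 0.1663] [np.float64(0.5), np.float64(0.5)]
barend R [0.5715 0.0117 0.1589] [np.float64(1.6), np.float64(1.6)]
tip [0.5641 0.0592 0.1727] [np.float64(0.4), np.float64(0.4)]
tipl [0.5625 0.0483 0.1717] [np.float64(0.3), np.float64(0.3)]
tipr [0.5661 0.07   0.1738] [np.float64(0.3), np.float64(0.3)]
kink [0.6359 0.0383 0.1702] [np.float64(1.0), np.float64(1.0)]
dish w3 (array([0.5767, 0.0582, 0.0837]), np.float64(0.0025))
dish w2 (array([0.5765, 0.0569, 0.0858]), np.float64(0.001))
bowl 0.068 (array([ 0.4345, -0.2541,  0.0693]), np.float64(0.0023))
bowl 0.072 (array([ 0.4358, -0.2515,  0.0687]), np.float64(0.0022))
plate [array([0.6544, 0.0222, 0.004 ]), array([0.6837, 0.0166, 0.004 ]), array([0.6645, 0.081 , 0.004 ])]
wires [array([0.5754, 0.0482, 0.162 ]), array([0.6252, 0.0402, 0.162 ]), array([0.5779, 0.0664, 0.162 ]), array([0.6304, 0.0585, 0.162 ])]
hub [array([ 0.4182, -0.2349,  0.018 ]), array([ 0.4612, -0.2577,  0.018 ]), array([ 0.423 , -0.2681,  0.018 ]), array([ 0.452 , -0.2261,  0.018 ])] 151.9827736013342 55.36158041520917
xbar [0.0067 0.0497 0.    ]
[-0.75082917  0.37476347 -0.3806748 ] [-0.0451025  -0.03150134  0.00043751]
```

nudge_tcp([
  [[0.015,-0.04,0],[0,0,0],1],
  [[0.03,-0.085,0],[0,0,0],1],
  [[0.045,-0.13,0],[0,0,0],1],
  [[0.06,-0.175,0],[0,0,0],1],
  [[0.075,-0.22,0],[0,0,0],1],
  [[0.085,-0.26,0],[0,0,0],1],
  [[0.085,-0.26,0],[0,0,0],1],
  [[0.085,-0.26,0],[0,0,0],1],
  [[0.085,-0.26,0],[0,0,0],1],
])

```text
time_s: 4.0
position: [0.502, -0.2202, 0.3427]
tcp_rot: [[-0.959, 0.284, 0.001], [0.284, 0.959, 0.001], [-0.0, 0.001, -1.0]]
force: [-0.3, 0.1, -0.0]
opening: 0.999
grasp_force: 0.0
```

```bash
python3 -c "
from h import *
shot('wrist','w4');print(read_state()['position'])
u,v=proj('w4',(.436,-.252,.05)).astype(int);print(u,v)
s=np.zeros((600,600,3),np.uint8)
b=cv2.imread('pics/w4.png');u0,v0=max(u-100,0),max(v-100,0);print(u0,v0)
cv2.imwrite('pics/m4.png',cv2.resize(b[v0:v0+200,u0:u0+200],(600,600),interpolation=2))"
```

```text
[ 0.50215641 -0.22003813  0.3426991 ]
281 148
181 48
```

View pics/m4.png

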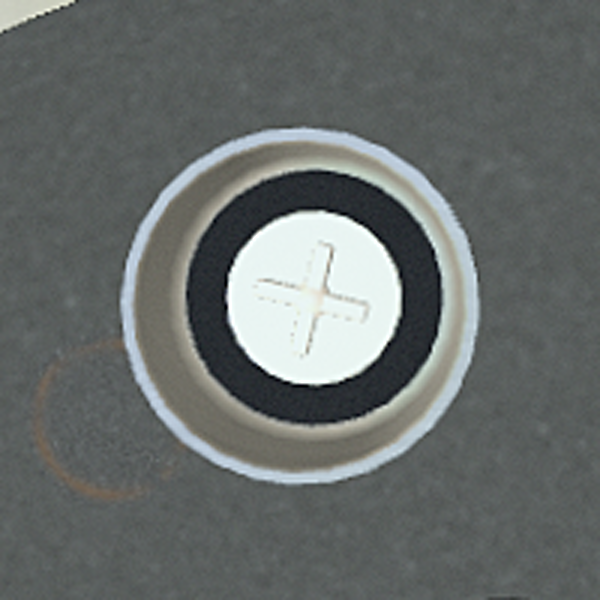

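m4 shows the bowl rim centred at crop (300,305), hub disc at (314,297), cross arms ends (325,242),(301,356),(256,287),(369,311).

```bash
python3 - <<'E'
from h import *
B=lambda x,y:('w4',181+x/3,48+y/3)
print('rim',atz(*B(300,305),.072),[atz(*B(*p),.072).round(4) for p in [(121,305),(479,305),(300,127),(300,484)]])
print('hub',atz(*B(314,297),.008),'dark',atz(*B(314,297),.004))
c=[atz(*B(*p),.018) for p in [(325,242),(301,356),(256,287),(369,311)]]
for i,j in((0,1),(2,3)):d=c[i]-c[j];print(np.linalg.norm(d),np.degrees(np.arctan2(d[1],d[0])))
s=read_state();R=s['tcp_rot'];p=s['position'];print(p)
def to(x,y,z):print(x,y,z,(R.T@(np.array([x,y,z])-p)).round(4))
to(.4933,.2603,.24);to(.4933,.2603,.118)
print(np.degrees(np.arctan2(R[1,0],R[0,0])),s['joint_positions'])
E
```

```text
rim [ 0.43629552 -0.24989217  0.072     ] [array([ 0.4138, -0.3178,  0.072 ]), array([ 0.4563, -0.1837,  0.072 ]), array([ 0.3698, -0.2294,  0.072 ]), array([ 0.5043, -0.2717,  0.072 ])]
hub [ 0.43663593 -0.25058025  0.008     ] dark [ 0.43674136 -0.25100621  0.004     ]
0.051205439161385084 150.84444423770967
0.05055823815535812 -119.5225575712657
[ 0.50215641 -0.22003813  0.3426991 ]
0.4933 0.2603 0.24 [0.1448 0.458  0.1029]
0.4933 0.2603 0.118 [0.1448 0.458  0.2249]
163.5177282618534 [-3.53611422e+01  1.72637831e+01  8.38634717e+01  3.18276518e-02
  7.88646484e+01 -1.08885019e+02]
```

Bowl centre (0.4365,-0.250), hub cross ≈ -29° mod 90; rest yaw ≈ -3°, lifter yaw ≈ -7°. Now over the lifter.

The rows are not in the units I measure in: turns go in shares of 360 degrees. I convert before sending: -9.5 degrees / 360 = -0.0264.

nudge_tcp([
  [[0.014,0.045,0.01],[0,0,-0.0056],1],
  [[0.028,0.09,0.02],[0,0,-0.0111],1],
  [[0.043,0.135,0.03],[0,0,-0.0167],1],
  [[0.057,0.18,0.04],[0,0,-0.0222],1],
  [[0.072,0.226,0.05],[0,0,-0.0264],1],
  [[0.086,0.272,0.06],[0,0,-0.0264],1],
  [[0.1,0.318,0.07],[0,0,-0.0264],1],
  [[0.115,0.364,0.08],[0,0,-0.0264],1],
  [[0.13,0.41,0.09],[0,0,-0.0264],1],
  [[0.1448,0.458,0.1029],[0,0,-0.0264],1],
  [[0.1448,0.458,0.1029],[0,0,-0.0264],1],
  [[0.1448,0.458,0.1029],[0,0,-0.0264],1],
  [[0.1448,0.458,0.1029],[0,0,-0.0264],1],
  [[0.1448,0.458,0.1029],[0,0,-0.0264],1],
])

```text
time_s: 5.45
position: [0.4939, 0.2578, 0.2401]
tcp_rot: [[-0.992, 0.125, 0.001], [0.125, 0.992, -0.0], [-0.001, -0.0, -1.0]]
force: [0.1, 0.3, -0.1]
opening: 1.004
grasp_force: 0.0
```

```bash
python3 - <<'E'
from h import *
shot('wrist','w5')
s=read_state();R=s['tcp_rot'];p=s['position'];print(p,np.degrees(np.arctan2(R[1,0],R[0,0])),R.T@(np.array([.4933,.2603,.111])-p))
c=[proj('w5',(.4933,.2603,z)) for z in(.05,.153)];print(c)
E
```

```text
[0.49406518 0.25762864 0.24013906] 172.79763164355606 [0.00118744 0.00254322 0.12913845]
[array([324.55007744, 209.78949704]), array([325.78327365, 242.51337468])]
```

nudge_tcp([
  [[0.001,0.0025,0.03],[0,0,0],1],
  [[0.001,0.0025,0.06],[0,0,0],1],
  [[0.001,0.0025,0.09],[0,0,0],1],
  [[0.001,0.0025,0.115],[0,0,0],1],
  [[0.001,0.0025,0.129],[0,0,0],1],
  [[0.001,0.0025,0.129],[0,0,0],1],
  [[0.001,0.0025,0.129],[0,0,0],1],
  [[0.001,0.0025,0.129],[0,0,0],0],
  [[0.001,0.0025,0.129],[0,0,0],0],
  [[0.001,0.0025,0.129],[0,0,0],0],
  [[0.001,0.0025,0.129],[0,0,0],0],
  [[0.001,0.0025,0.129],[0,0,0],0],
  [[0.001,0.0025,0.129],[0,0,0],0],
  [[0.001,0.0025,0.129],[0,0,0],0],
  [[0.001,0.0025,0.129],[0,0,0],0],
])

```text
time_s: 7.0
position: [0.4929, 0.2613, 0.1106]
tcp_rot: [[-0.992, 0.124, -0.0], [0.124, 0.992, -0.0], [0.0, -0.0, -1.0]]
force: [0.1, 0.1, 0.3]
opening: 0.358
grasp_force: 0.0
```

nudge_tcp([
  [[0,0,0],[0,0,0],0],
  [[0,0,0],[0,0,0],0],
  [[0,0,0],[0,0,0],0],
  [[0,0,0],[0,0,0],0],
  [[0,0,0],[0,0,0],0],
])

```text
time_s: 7.5
position: [0.4929, 0.2613, 0.1106]
tcp_rot: [[-0.992, 0.124, -0.0], [0.124, 0.992, -0.0], [0.0, -0.0, -1.0]]
force: [0.3, -0.5, 0.1]
opening: 0.275
grasp_force: 29.8
```

Converted, 2 degrees / 360 = 0.0056.

nudge_tcp([
  [[0,0,-0.01],[0,0,0],0],
  [[0,0,-0.018],[0,0,0],0],
  [[0,0,-0.018],[0,0,0],0],
  [[0.02,-0.0015,-0.018],[0,0,0],0],
  [[0.045,-0.003,-0.018],[0,0,0],0],
  [[0.07,-0.005,-0.018],[0,0,0],0],
  [[0.075,-0.005,-0.018],[0,0,0],0],
  [[0.075,-0.005,-0.05],[0,0,0],0],
  [[0.075,-0.005,-0.085],[0,0,0],0],
  [[0.07,-0.02,-0.115],[0,0,0],0],
  [[0.05,-0.045,-0.115],[0,0,0.0014],0],
  [[0.03,-0.075,-0.115],[0,0,0.0028],0],
  [[0.01,-0.11,-0.115],[0,0,0.0056],0],
  [[-0.01,-0.145,-0.115],[0,0,0.0056],0],
  [[-0.03,-0.175,-0.115],[0,0,0.0056],0],
  [[-0.039,-0.189,-0.115],[0,0,0.0056],0],
  [[-0.039,-0.189,-0.115],[0,0,0.0056],0],
  [[-0.039,-0.189,-0.115],[0,0,0.0056],0],
  [[-0.039,-0.189,-0.115],[0,0,0.0056],0],
])

```text
time_s: 9.4
position: [0.5076, 0.0701, 0.2255]
tcp_rot: [[-0.988, 0.157, -0.001], [0.157, 0.988, 0.001], [0.001, 0.0, -1.0]]
force: [0.7, 0.4, -1.3]
opening: 0.275
grasp_force: 29.8
```

```bash
python3 - <<'E'
from h import *
shot('wrist','w6');shot('scene','s6')
s=read_state();R=s['tcp_rot'];p=s['position'];print(p,np.degrees(np.arctan2(R[1,0],R[0,0])))
def to(*x):print(x,(R.T@(np.array(x)-p)).round(4))
to(.5772,.0576,.2256);to(.508,.0687,.2256)
b=cv2.imread('pics/s6.png');w=cv2.imread('pics/w6.png')
s=np.zeros((600,800,3),np.uint8);u,v=proj('s6',(.55,.06,.17)).astype(int);print(u,v)
s[:,:400]=cv2.resize(b[v-75:v+75,u-50:u+50],(400,600),interpolation=2)
s[:,400:]=cv2.resize(w[130:430,220:420],(400,600),interpolation=2)
cv2.imwrite('pics/m6.png',s)
E
```

```text
[0.50763784 0.07018957 0.22565227] 171.0003490762484
(0.5772, 0.0576, 0.2256) [-0.0707 -0.0016  0.    ]
(0.508, 0.0687, 0.2256) [-0.0006 -0.0014  0.0001]
312 253
```

View pics/m6.png

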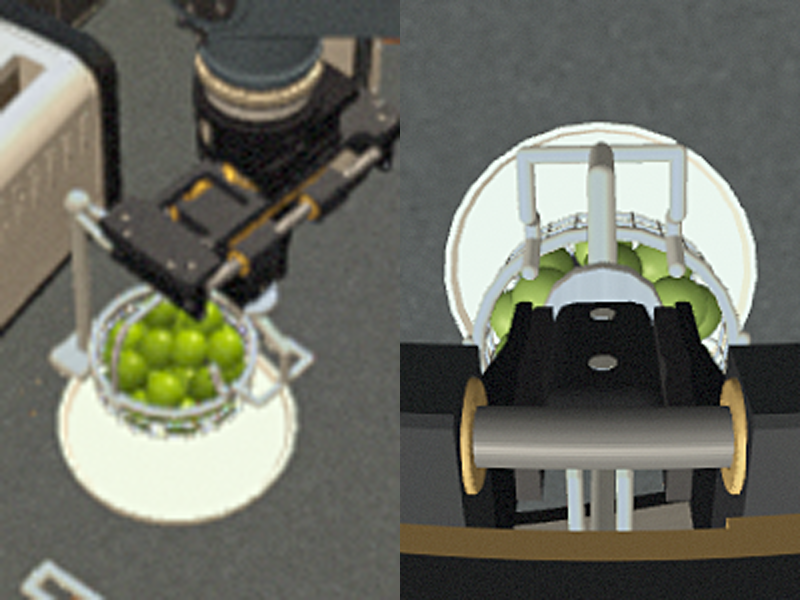

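m6 shows the lifter held straight and centred on the hook's two wires (crossbar (525,155)–(683,155), hook wires at x≈576/622). Going in.

```bash
python3 - <<'E'
from h import *
d=np.load('pics/w6.npz');R=d['R'];p=d['p']
for y in(-1,1):
  X=p+R@np.array([.03,0.025*y,.0136+.06]);print(proj('w6',X).round(1),'seen',(282.5,207.5),(361.5,207.5))
E
```

```text
[284.  206.5] seen (282.5, 207.5) (361.5, 207.5)
[360.8 206.4] seen (282.5, 207.5) (361.5, 207.5)
```

nudge_tcp([
  [[-0.015,-0.001,0],[0,0,0],0],
  [[-0.03,-0.0015,0],[0,0,0],0],
  [[-0.045,-0.0015,0],[0,0,0],0],
  [[-0.058,-0.0015,0],[0,0,0],0],
  [[-0.07,-0.0015,0],[0,0,0],0],
  [[-0.07,-0.0015,0],[0,0,0],0],
  [[-0.07,-0.0015,0],[0,0,0],0],
  [[-0.07,-0.0015,0],[0,0,0],0],
])

```text
time_s: 10.3
position: [0.5762, 0.0568, 0.2255]
tcp_rot: [[-0.987, 0.158, -0.001], [0.158, 0.987, 0.0], [0.001, -0.0, -1.0]]
force: [0.6, 0.4, -0.4]
opening: 0.279
grasp_force: 29.8
```

nudge_tcp([
  [[-0.001,-0.001,-0.008],[0,0,0],0],
  [[-0.001,-0.001,-0.014],[0,0,0],0],
  [[-0.001,-0.001,-0.018],[0,0,0],0],
  [[-0.001,-0.001,-0.021],[0,0,0],0],
  [[-0.001,-0.001,-0.024],[0,0,0],0],
  [[-0.001,-0.001,-0.027],[0,0,0],0],
  [[-0.001,-0.001,-0.03],[0,0,0],0],
  [[-0.001,-0.001,-0.03],[0,0,0],0],
  [[-0.001,-0.001,-0.03],[0,0,0],0],
])

```text
time_s: 11.2
position: [0.578, 0.0552, 0.2554]
tcp_rot: [[-0.987, 0.158, -0.0], [0.158, 0.987, 0.0], [0.0, -0.0, -1.0]]
force: [0.4, 0.8, -4.6]
opening: 0.276
grasp_force: 29.8
```

nudge_tcp([
  [[0,0.001,-0.005],[0,0,0],0],
  [[0,0.001,-0.011],[0,0,0],0],
  [[0,0.001,-0.017],[0,0,0],0],
  [[0,0.001,-0.023],[0,0,0],0],
  [[0,0.001,-0.027],[0,0,0],0],
  [[0,0.001,-0.03],[0,0,0],0],
  [[0,0.001,-0.03],[0,0,0],0],
  [[0,0.001,-0.03],[0,0,0],0],
  [[0.003,0.001,-0.03],[0,0,0],0],
  [[0.009,0.001,-0.03],[0,0,0],0],
  [[0.017,0.001,-0.03],[0,0,0],0],
  [[0.026,0.001,-0.03],[0,0,0],0],
  [[0.035,0.001,-0.03],[0,0,0],0],
  [[0.043,0.001,-0.03],[0,0,0],0],
  [[0.05,0.001,-0.03],[0,0,0],0],
  [[0.055,0.001,-0.03],[0,0,0],0],
  [[0.058,0.001,-0.03],[0,0,0],0],
  [[0.058,0.001,-0.03],[0,0,0],0],
  [[0.058,0.001,-0.03],[0,0,0],0],
])

```text
time_s: 13.1
position: [0.5212, 0.0653, 0.2857]
tcp_rot: [[-0.987, 0.158, 0.001], [0.158, 0.987, -0.0], [-0.001, 0.0, -1.0]]
force: [-0.1, 0.2, -4.0]
opening: 0.271
grasp_force: 29.8
```

The rows are not in the units I measure in: turns go in shares of 360 degrees. I convert before sending: 20 degrees / 360 = 0.0556.

nudge_tcp([
  [[0,-0.003,-0.006],[0,0,0],0],
  [[0.001,-0.01,-0.015],[0,0,0],0],
  [[0.002,-0.021,-0.025],[0,0,0.0028],0],
  [[0.004,-0.037,-0.035],[0,0,0.0056],0],
  [[0.006,-0.057,-0.042],[0,0,0.0083],0],
  [[0.008,-0.078,-0.047],[0,0,0.0125],0],
  [[0.01,-0.1,-0.05],[0,0,0.0167],0],
  [[0.013,-0.123,-0.05],[0,0,0.0208],0],
  [[0.015,-0.146,-0.05],[0,0,0.025],0],
  [[0.0175,-0.169,-0.05],[0,0,0.0292],0],
  [[0.02,-0.192,-0.05],[0,0,0.0333],0],
  [[0.022,-0.214,-0.05],[0,0,0.0375],0],
  [[0.0245,-0.237,-0.05],[0,0,0.0417],0],
  [[0.027,-0.258,-0.05],[0,0,0.0458],0],
  [[0.029,-0.278,-0.05],[0,0,0.05],0],
  [[0.0305,-0.295,-0.05],[0,0,0.0528],0],
  [[0.032,-0.309,-0.05],[0,0,0.0556],0],
  [[0.033,-0.318,-0.05],[0,0,0.0556],0],
  [[0.0337,-0.323,-0.05],[0,0,0.0556],0],
  [[0.0337,-0.325,-0.05],[0,0,0.0556],0],
])

```text
time_s: 15.1
position: [0.4363, -0.2506, 0.3359]
tcp_rot: [[-0.874, 0.487, 0.001], [0.487, 0.874, -0.0], [-0.001, 0.0, -1.0]]
force: [0.2, 0.1, -5.1]
opening: 0.271
grasp_force: 29.8
```

nudge_tcp([
  [[0,0,0],[0,0,0],0],
  [[0,0,0],[0,0,0],0],
  [[0,0,0],[0,0,0],0],
  [[0,0,0],[0,0,0],0],
  [[0,0,0],[0,0,0],0],
])

```text
time_s: 15.6
position: [0.4364, -0.25, 0.3357]
tcp_rot: [[-0.874, 0.486, 0.0], [0.486, 0.874, -0.0], [-0.0, 0.0, -1.0]]
force: [0.2, 0.2, -4.6]
opening: 0.274
grasp_force: 29.8
```

```bash
python3 - <<'E'
from h import *
shot('wrist','w7');shot('scene','s7')
s=read_state();R=s['tcp_rot'];p=s['position'];print(p,np.degrees(np.arctan2(R[1,0],R[0,0])),s['force'])
def to(*x):print(x,(R.T@(np.array(x)-p)).round(4))
to(.4365,-.2503,.25)
b=cv2.imread('pics/s7.png');w=cv2.imread('pics/w7.png')
s=np.zeros((600,800,3),np.uint8);u,v=proj('s7',(.4365,-.25,.12)).astype(int);print(u,v)
s[:,:400]=cv2.resize(b[v-75:v+75,u-50:u+50],(400,600),interpolation=2)
s[:,400:]=cv2.resize(w[130:430,220:420],(400,600),interpolation=2)
cv2.imwrite('pics/m7.png',s)
E
```

```text
[ 0.43651876 -0.25017575  0.33574175] 150.91165004213548 [-0.10557272  0.40609642 -4.46291614]
(0.4365, -0.2503, 0.25) [ 0.     -0.0001  0.0857]
403 215
```

View pics/m7.png

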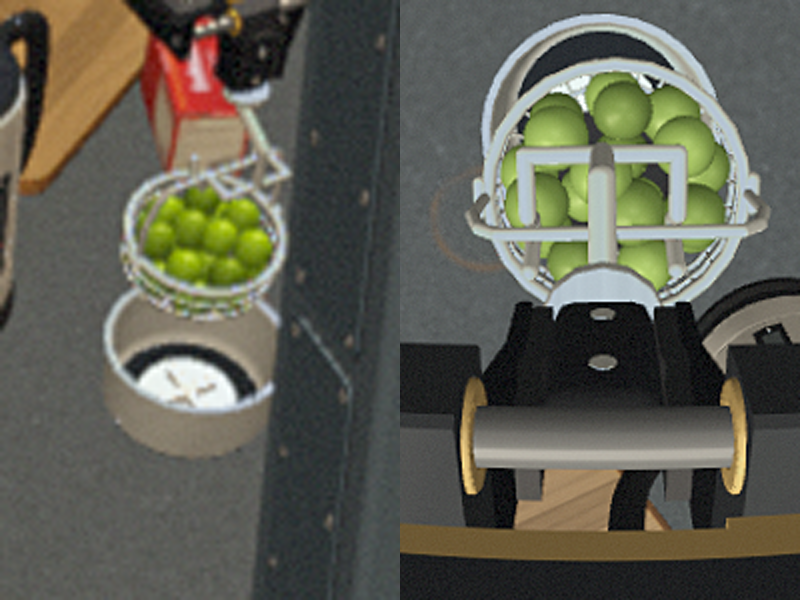

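m7 shows the basket hanging level over the bowl, bail bar ends at (485,231),(752,230), rim centre ≈617 versus the lifter's 603: the basket sits some mm along tool +y. Computing the offset.

```bash
python3 - <<'E'
from h import *
W=lambda x,y:('w7',220+(x-400)/2,130+y/2)
d=np.load('pics/w7.npz');R=d['R'];p=d['p']
T=lambda X:(R.T@(X-p)).round(4)
zb=p[2]-.0136-.068
for n,q,z in [('bailL',(485,231),zb),('bailR',(752,230),zb),('rimL',(487,170),zb-.064),('rimR',(746,170),zb-.064),('rimtop',(615,62),zb-.064)]: print(n,T(atz(*W(*q),z)))
print('bowl left/right/top edge',T(atz(*W(600,16),.072)))
print([proj('w7',p+R@np.array([0,y,.0816])).round(1)*2-[40,260] for y in(-.043,.043)])
E
```

```text
bailL [ 0.0004 -0.0414  0.0816]
bailR [0.0007 0.0519 0.0816]
rimL [ 0.0067 -0.05    0.1456]
rimR [0.0067 0.0614 0.1456]
rimtop [0.0526 0.0047 0.1456]
bowl left/right/top edge [ 0.0679 -0.0018  0.2637]
[array([480.6, 232. ]), array([727. , 231.8])]
```

nudge_tcp([
  [[0,-0.002,0.006],[0,0,0],0],
  [[0,-0.005,0.016],[0,0,0],0],
  [[0,-0.0052,0.028],[0,0,0],0],
  [[0,-0.0052,0.038],[0,0,0],0],
  [[0,-0.0052,0.046],[0,0,0],0],
  [[0,-0.0052,0.053],[0,0,0],0],
  [[0,-0.0052,0.06],[0,0,0],0],
  [[0,-0.0052,0.067],[0,0,0],0],
  [[0,-0.0052,0.074],[0,0,0],0],
  [[0,-0.0052,0.08],[0,0,0],0],
  [[0,-0.0052,0.086],[0,0,0],0],
  [[0,-0.0052,0.092],[0,0,0],0],
  [[0,-0.0052,0.098],[0,0,0],0],
  [[0,-0.0052,0.103],[0,0,0],0],
  [[0,-0.0052,0.107],[0,0,0],0],
  [[0,-0.0052,0.107],[0,0,0],0],
  [[0,-0.0052,0.107],[0,0,0],0],
])

```text
time_s: 17.4
position: [0.4337, -0.2548, 0.2286]
tcp_rot: [[-0.874, 0.486, -0.0], [0.486, 0.874, -0.0], [-0.0, -0.0, -1.0]]
force: [0.1, -0.1, -4.2]
opening: 0.276
grasp_force: 29.8
```

nudge_tcp([
  [[0,0,0.002],[0,0,0],0],
  [[0,0,0.004],[0,0,0],0],
  [[0,0,0.006],[0,0,0],0],
  [[0,0,0.008],[0,0,0],0],
  [[0,0,0.0095],[0,0,0],0],
  [[0,0,0.0095],[0,0,0],0],
  [[0,0,0.0095],[0,0,0],0],
])

```text
time_s: 18.1
position: [0.4337, -0.2548, 0.2191]
tcp_rot: [[-0.874, 0.486, -0.0], [0.486, 0.874, -0.0], [-0.0, -0.0, -1.0]]
force: [-0.4, -0.2, -5.0]
opening: 0.272
grasp_force: 29.8
```

nudge_tcp([
  [[0,0,0.002],[0,0,0],0],
  [[0,0,0.0035],[0,0,0],0],
  [[0,0,0.0035],[0,0,0],0],
  [[0,0,0.0035],[0,0,0],0],
])

```text
time_s: 18.5
position: [0.4337, -0.2547, 0.2156]
tcp_rot: [[-0.874, 0.486, -0.0], [0.486, 0.874, 0.0], [0.0, 0.0, -1.0]]
force: [-0.6, 0.2, -4.7]
opening: 0.273
grasp_force: 29.8
```

nudge_tcp([
  [[0,0,0.002],[0,0,0],0],
  [[0,0,0.0035],[0,0,0],0],
  [[0,0,0.0035],[0,0,0],0],
  [[0,0,0.0035],[0,0,0],0],
])

```text
time_s: 18.9
position: [0.4339, -0.2549, 0.2124]
tcp_rot: [[-0.874, 0.486, 0.0], [0.486, 0.874, -0.0], [-0.001, -0.0, -1.0]]
force: [-0.9, -0.0, -2.7]
opening: 0.274
grasp_force: 29.8
```

nudge_tcp([
  [[0,0,0.002],[0,0,0],0],
  [[0,0,0.003],[0,0,0],0],
  [[0,0,0.003],[0,0,0],0],
  [[0,0,0.003],[0,0,0],0],
])

```text
time_s: 19.3
position: [0.4338, -0.2548, 0.2092]
tcp_rot: [[-0.874, 0.486, 0.0], [0.486, 0.874, -0.0], [-0.0, -0.0, -1.0]]
force: [-0.2, 0.3, -1.1]
opening: 0.269
grasp_force: 29.8
```

Weight came off at TCP z≈0.212, the predicted "home" height (10 mm lower than on the ribs). Unhooking.

nudge_tcp([
  [[0,0,0.006],[0,0,0],0],
  [[0,0,0.013],[0,0,0],0],
  [[0,0,0.019],[0,0,0],0],
  [[0,0,0.022],[0,0,0],0],
  [[0,0,0.022],[0,0,0],0],
  [[0.008,0,0.022],[0,0,0],0],
  [[0.018,0,0.022],[0,0,0],0],
  [[0.03,0,0.022],[0,0,0],0],
  [[0.042,0,0.022],[0,0,0],0],
  [[0.05,0,0.022],[0,0,0],0],
  [[0.05,0,0.022],[0,0,0],0],
  [[0.05,0,-0.01],[0,0,0],0],
  [[0.05,0,-0.05],[0,0,0],0],
  [[0.05,0,-0.09],[0,0,0],0],
  [[0.05,0,-0.13],[0,0,0],0],
  [[0.05,0,-0.13],[0,0,0],0],
  [[0.05,0,-0.13],[0,0,0],0],
])

```text
time_s: 21.0
position: [0.3903, -0.2307, 0.3399]
tcp_rot: [[-0.874, 0.486, 0.002], [0.486, 0.874, -0.002], [-0.003, -0.001, -1.0]]
force: [0.0, 0.4, -1.8]
opening: 0.273
grasp_force: 29.8
```

```bash
python3 - <<'E'
from h import *
shot('wrist','w8');shot('scene','s8')
s=read_state();R=s['tcp_rot'];p=s['position'];print(p,np.degrees(np.arctan2(R[1,0],R[0,0])),s['force'])
b=cv2.imread('pics/s8.png');w=cv2.imread('pics/w8.png')
s=np.zeros((600,800,3),np.uint8);u,v=proj('s8',(.4365,-.25,.07)).astype(int);print(u,v)
s[:,:400]=cv2.resize(b[v-45:v+45,u-30:u+30],(400,600),interpolation=2)
s[:,400:]=cv2.resize(w[130:430,220:420],(400,600),interpolation=2)
cv2.imwrite('pics/m8.png',s)
for z in(.13,.14):
  for y in(-.043,.043):
    q=np.array([.4365,-.2503,z])+np.array([np.sin(np.radians(29.1)),np.cos(np.radians(29.1)),0])*y
    print(z,y,(proj('s8',q)-[u-30,v-45])*400/60,proj('w8',q))
E
```

```text
[ 0.38924536 -0.22969498  0.33775146] 150.89138853386365 [-0.53110136  0.61906855 -1.32311243]
400 226
0.13 -0.043 [304.64097124 182.08369014] [286.46602734 251.79050174]
0.13 0.043 [141.27883391 242.73363803] [367.17178138 251.72032326]
0.14 -0.043 [308.04154982 166.4962352 ] [285.61030002 255.00260358]
0.14 0.043 [143.941744   227.17425787] [368.28099567 254.92337356]
```

View pics/m8.png

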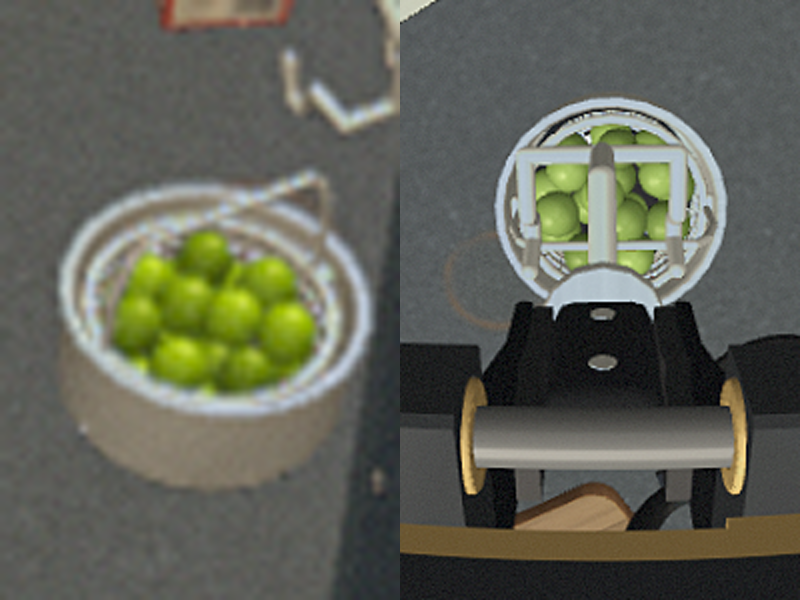

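The basket sits level and centred in the bowl; the bail bar at crop (250,205) matches the projected home height (z=0.130 → 202; +10 mm would be 188). The lifter is free. Back to the rest.

Converted, -22 degrees / 360 = -0.0611.

nudge_tcp([
  [[0.005,0.02,0],[0,0,-0.0028],0],
  [[0.014,0.055,0],[0,0,-0.0083],0],
  [[0.024,0.095,0],[0,0,-0.0139],0],
  [[0.034,0.135,0],[0,0,-0.0194],0],
  [[0.044,0.175,0],[0,0,-0.025],0],
  [[0.054,0.213,0],[0,0,-0.0306],0],
  [[0.064,0.25,0],[0,0,-0.0361],0],
  [[0.086,0.28,0.01],[0,0,-0.0417],0],
  [[0.109,0.309,0.03],[0,0,-0.0472],0],
  [[0.132,0.338,0.05],[0,0,-0.0528],0],
  [[0.155,0.367,0.07],[0,0,-0.0583],0],
  [[0.178,0.396,0.09],[0,0,-0.0611],0],
  [[0.2,0.425,0.1],[0,0,-0.0611],0],
  [[0.2158,0.4471,0.11],[0,0,-0.0611],0],
  [[0.2158,0.4471,0.112],[0,0,-0.0611],0],
  [[0.2158,0.4471,0.112],[0,0,-0.0611],0],
  [[0.2158,0.4471,0.112],[0,0,-0.0611],0],
  [[0.2158,0.4471,0.112],[0,0,-0.0611],0],
])

```text
time_s: 22.9
position: [0.4191, 0.2643, 0.2271]
tcp_rot: [[-0.992, 0.125, -0.0], [0.125, 0.992, -0.0], [0.0, -0.0, -1.0]]
force: [0.5, -0.5, -0.4]
opening: 0.274
grasp_force: 29.8
```

```bash
python3 - <<'E'
from h import *
shot('wrist','w9')
s=read_state();R=s['tcp_rot'];p=s['position'];print(p,np.degrees(np.arctan2(R[1,0],R[0,0])),s['force'])
for x in[(.4179,.2656,.1286),(.4929,.2613,.1286),(.4929,.2613,.1106)]:print((R.T@(np.array(x)-p)).round(4))
E
```

```text
[0.41932427 0.26428929 0.22736363] 172.8013951468609 [-0.02254026 -0.15048472 -1.16813334]
[0.0016 0.0011 0.0988]
[-0.0733  0.0063  0.0988]
[-0.0733  0.0063  0.1168]
```

nudge_tcp([
  [[0.001,0.001,0.03],[0,0,0],0],
  [[0.0016,0.001,0.065],[0,0,0],0],
  [[0.0016,0.001,0.0988],[0,0,0],0],
  [[0.0016,0.001,0.0988],[0,0,0],0],
  [[-0.015,0.0025,0.0988],[0,0,0],0],
  [[-0.033,0.0035,0.0988],[0,0,0],0],
  [[-0.05,0.005,0.0988],[0,0,0],0],
  [[-0.065,0.006,0.0988],[0,0,0],0],
  [[-0.0733,0.0063,0.0988],[0,0,0],0],
  [[-0.0733,0.0063,0.0988],[0,0,0],0],
  [[-0.0733,0.0063,0.0988],[0,0,0],0],
])

```text
time_s: 24.05
position: [0.4935, 0.2617, 0.1293]
tcp_rot: [[-0.992, 0.123, 0.003], [0.123, 0.992, -0.001], [-0.003, -0.0, -1.0]]
force: [2.1, -3.8, -0.3]
opening: 0.276
grasp_force: 29.9
```

nudge_tcp([
  [[0,0,0.006],[0,0,0],0],
  [[0,0,0.011],[0,0,0],0],
  [[0,0,0.015],[0,0,0],0],
  [[0,0,0.0175],[0,0,0],0],
  [[0,0,0.0175],[0,0,0],0],
  [[0,0,0.0175],[0,0,0],0],
  [[0,0,0.0175],[0,0,0],0],
])

```text
time_s: 24.75
position: [0.4918, 0.2626, 0.1106]
tcp_rot: [[-0.992, 0.124, -0.001], [0.124, 0.992, 0.0], [0.001, 0.0, -1.0]]
force: [-1.4, -0.1, 0.1]
opening: 0.276
grasp_force: 29.8
```

nudge_tcp([
  [[0,0,0],[0,0,0],0.4],
  [[0,0,0],[0,0,0],0.5],
  [[0,0,0],[0,0,0],0.7],
  [[0,0,0],[0,0,0],0.9],
  [[0,0,0],[0,0,0],1],
  [[0,0,0],[0,0,0],1],
  [[0,0,0],[0,0,0],1],
  [[0,0,0],[0,0,0],1],
  [[0,0,0],[0,0,0],1],
  [[0,0,0],[0,0,0],1],
  [[0,0,0],[0,0,0],1],
  [[0,0,0],[0,0,0],1],
  [[0,0,-0.02],[0,0,0],1],
  [[0,0,-0.05],[0,0,0],1],
  [[0,0,-0.09],[0,0,0],1],
  [[0,0,-0.13],[0,0,0],1],
  [[0,0,-0.13],[0,0,0],1],
  [[0,0,-0.13],[0,0,0],1],
  [[0,0,-0.13],[0,0,0],1],
])

```text
time_s: 26.65
position: [0.4913, 0.2621, 0.2397]
tcp_rot: [[-0.992, 0.124, -0.003], [0.124, 0.992, -0.001], [0.003, -0.001, -1.0]]
force: [-0.7, -1.3, 0.0]
opening: 0.999
grasp_force: 0.0
```

```bash
python3 - <<'E'
from h import *
shot('wrist','w10')
w=cv2.imread('pics/w10.png');v=cv2.imread('pics/w5.png')
a=np.load('pics/w10.npz');b=np.load('pics/w5.npz');print(a['p'],b['p'])
# compare handle-top/collar location with the view before grasping
for n,im in(('w5',v),('w10',w)):
    c=im[215:270,290:360];g=cv2.cvtColor(c,cv2.COLOR_BGR2GRAY)
    m=(g<60).astype(np.uint8);k,l,st,ce=cv2.connectedComponentsWithStats(m);i=1+st[1:,4].argmax();print(n,ce[i]+[290,215],st[i])
E
```

```text
[0.49130661 0.26205316 0.23965058] [0.49394294 0.25783527 0.24009786]
w5 [325.10886076 231.04936709] [ 19   0  33  37 790]
w10 [322.35471698 233.8163522 ] [ 16   3  33  37 795]
```

The lifter's handle appears within 2 mm of where it hung at the start, same shape and upright.

nudge_tcp([
  [[0,0,-0.03],[0,0,0],1],
  [[0,0,-0.05],[0,0,0],1],
  [[0,0,-0.05],[0,0,0],1],
  [[0,0,-0.05],[0,0,0],1],
  [[0,0,-0.05],[0,0,0],1],
])

```text
time_s: 27.2
position: [0.4913, 0.262, 0.2888]
tcp_rot: [[-0.992, 0.124, -0.004], [0.124, 0.992, -0.001], [0.004, -0.002, -1.0]]
force: [-0.4, -0.4, -0.9]
opening: 0.999
grasp_force: 0.0
```

```bash
python3 -c "
from rig import bot, capture, read_state
print(bot.hand_in())"
```

```text
the job is handed in; nothing more can be done
None
```

The job is handed in at 27.2 s, with no verdict returned: by force and camera the basket sits home on the hub (it dropped straight on, as I had pre-set the angle from the hub cross seen by camera, so no turning by feel was needed), and the lifter hangs within about 2 mm of where it started.

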